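# Build up and latch a moulder-knife stack

## Task

Build up the knife kit on the dock: turn the dock's selector to the open-ring mark so that its latch bolts draw back, then socket the corner posts of the frame that carries the steel knives into the dock, and those of the empty tray frame into the knife frame, all posts fully home. Every wooden pattern block on the bench goes in the tray, lying flat on its floor and right way up. When all that is done, turn the selector to the two-pip mark to latch both frames, and leave the other things on the bench where they are.

Things in the scene. Friction and masses are not known exactly. Their poses are not given: they have to be found in the camera images.
- dock: fixed plywood board 165 x 210 mm (x, y), 8 mm thick; origin: centre of its underside, z up. Square sockets at x +-62, y +-87 mm: 18 mm clear, floor z 8, mouth z 30. The knife frame goes here, x axes parallel, either way round; seated, its origin is 8 mm above the dock's, with 2 mm play each way. Dial on its -x side, latch tower on its +x side.
- latch (a point): middle of the -x face of the dock's grey latch tower (60 mm wide, 165 mm tall), at the upper bolt's height, 85 mm in x from the dock's origin. Two steel bolts, 85 and 143 mm above the bench, come out of it up to 24 mm towards -x, over the rims of the seated frames; drawn back, they stand 4 mm out of the face. A frame cannot seat under a bolt that is out.
- dial (a joint): selector angle, rad, grows clockwise seen from above. Spring detents: 0 (open-ring mark, both bolts back), 0.65 (one pip, half out), 1.3 (two pips, fully out). Range -0.15 to 1.45; let go off midway, it snaps to the nearest detent; takes about 0.1 N m. Pointer: 0.65 rad left of the dock's +x (to its +y) at 0, along +x at 0.65, 0.65 rad right at 1.3. Starts at one pip.
- dial_grip (a point): on the selector's axis at gripping height, 46 mm above the bench, 170 mm in -x from the dock's origin; turns with the knob, x axis = pointer. Bar grip 56 mm long (x), 16 mm wide (y), 26 to 60 mm above the bench, a white line on its pointer half; below it a black disc 112 mm across, 20 mm high, with the white marks.
- knife_frame: 150 x 200 mm (x, y) plywood frame. Origin: centre, at the feet of its posts, z up. Four 14 mm round posts at x +-62, y +-87, from z 0 (round ends, full from z 7) to the floor plate's underside at z 52. Floor at z 58, rim up to z 70. Square sockets above the posts: 18 mm clear, 26 outside, floor z 58, mouth z 80. Carries five flat steel knives each side (|y| 44 to 90, up to z 88). 0.75 kg.
- tray_frame: 150 x 200 mm (x, y) plywood frame. Origin: centre, at the feet of its posts, z up. Four 14 mm round posts at x +-62, y +-87, from z 0 (round ends, full from z 7) to the floor plate's underside at z 52. Floor at z 58, rim up to z 70. Square sockets above the posts: 18 mm clear, 26 outside, floor z 58, mouth z 80. Empty; 0.35 to 0.6 kg. Goes on the knife frame.
- knife_handle (a point): knife frame: centre of the gripping zone of the frame's upright carrying board, 85 mm above the frame's origin; the board is 80 mm long (x), 14 mm thick (y), from z 58 to z 102 mm in the frame; pinch it from above
- tray_handle (a point): tray frame: centre of the gripping zone of the frame's upright carrying board, 85 mm above the frame's origin; the board is 80 mm long (x), 14 mm thick (y), from z 58 to z 102 mm in the frame; pinch it from above
- tray_floor (a point): middle of the tray frame's floor surface, 58 mm above that frame's origin, axes as the frame. Each quarter takes a block: centre at x +-33, y +-51 mm, long side along y. Seated on the knife frame, x axes parallel, either way round, the tray frame's origin is 58 mm above the knife frame's origin.
- pattern1: profiled wooden pattern block, 76 mm long (x), 26 mm wide (y), about 41 mm tall with a rounded bead along its top (flat sides up to z = 34 mm), 70 g. Origin: centre of its underside, z up. Lies on the bench at the start; on some starts it is absent (None).
- pattern2: profiled wooden pattern block, 76 mm long (x), 26 mm wide (y), about 41 mm tall with a rounded bead along its top (flat sides up to z = 34 mm), 70 g. Origin: centre of its underside, z up. Lies on the bench at the start; on some starts it is absent (None).
- pattern3: profiled wooden pattern block, 76 mm long (x), 26 mm wide (y), about 41 mm tall with a rounded bead along its top (flat sides up to z = 34 mm), 70 g. Origin: centre of its underside, z up. Lies on the bench at the start; on some starts it is absent (None).
- pattern4: profiled wooden pattern block, 76 mm long (x), 26 mm wide (y), about 41 mm tall with a rounded bead along its top (flat sides up to z = 34 mm), 70 g. Origin: centre of its underside, z up. Lies on the bench at the start; on some starts it is absent (None).
- glue: white glue bottle, 130 mm tall: leave alone (origin at its base)
- paste_tin: grey lidded tin, 80 mm across, 88 mm tall: leave alone (origin at its base)
- square: carpenter's square lying on the bench: leave alone
- brush: brush lying on the bench: leave alone
- tin: steel tin, 44 mm across, 50 mm tall: leave alone
- oilstone: grey oilstone 100 x 40 x 22 mm: leave alone
- offcut: plain dark wood offcut 90 x 40 x 30 mm, not a pattern block: leave alone

How it is judged:
On the way, in this order (a step that is already met when the one before it is completed fails the run):
1. the selector stands at the open-ring mark (value of joint dial between -0.15 and 0.12 rad), for 0.2 s.
2. the knife frame's posts are home in the dock (x of knife_frame in the frame of dock between -0.005 and 0.005 m and y of knife_frame in the frame of dock between -0.005 and 0.005 m and z of knife_frame in the frame of dock between 0.004 and 0.011 m and angle between the x axis of knife_frame and the x axis of dock, either way round below 0.05 rad and angle between knife_frame's own z axis and vertical below 0.04 rad), for 0.2 s.
3. the tray frame's posts are home in the knife frame and all pattern blocks lie in it (all of step 2 and x of tray_frame in the frame of knife_frame between -0.005 and 0.005 m and y of tray_frame in the frame of knife_frame between -0.005 and 0.005 m and z of tray_frame in the frame of knife_frame between 0.054 and 0.061 m and angle between the x axis of tray_frame and the x axis of knife_frame, either way round below 0.05 rad and angle between tray_frame's own z axis and vertical below 0.04 rad and x of pattern1 in the frame of tray_frame between -0.07 and 0.07 m and y of pattern1 in the frame of tray_frame between -0.095 and 0.095 m and z of pattern1 in the frame of tray_frame between 0.053 and 0.064 m and angle between each of pattern1, pattern2, pattern3, pattern4's own z axis and vertical below 0.12 rad and x of pattern2 in the frame of tray_frame between -0.07 and 0.07 m and y of pattern2 in the frame of tray_frame between -0.095 and 0.095 m and z of pattern2 in the frame of tray_frame between 0.053 and 0.064 m and x of pattern3 in the frame of tray_frame between -0.07 and 0.07 m and y of pattern3 in the frame of tray_frame between -0.095 and 0.095 m and z of pattern3 in the frame of tray_frame between 0.053 and 0.064 m and x of pattern4 in the frame of tray_frame between -0.07 and 0.07 m and y of pattern4 in the frame of tray_frame between -0.095 and 0.095 m and z of pattern4 in the frame of tray_frame between 0.053 and 0.064 m), for 0.2 s.
4. the selector stands at the two-pip mark (value of joint dial between 1.15 and 1.45 rad), for 0.2 s.
At the end, for the whole second after the job is handed in: Both frames seated, knife frame in dock, tray frame in knife frame (each within 5 mm, at most 3 mm high, square to 0.05, level to 0.04 rad); every pattern block upright (0.12 rad) on the tray floor inside the rim; selector within 0.15 rad of the two-pip mark; all at rest (all of step 3 and all of step 4 and linear speed of each of knife_frame, tray_frame, pattern1, pattern2, pattern3, pattern4 below 0.02 m/s); the robot touches nothing.
It fails at once if another thing on the bench moved more than 40 mm (distance of any of glue, paste_tin, square, brush, tin, oilstone, offcut from where it was at the start of the episode above 0.04 m).
Of pattern1, pattern2, pattern3, pattern4 only 2 to 4 are there at a start; the rules pass over those that are not, and their reading is None.
At some moment in a run one of pattern1, pattern2, pattern3, pattern4 may be knocked a few centimetres aside while the robot is not near it.
It also fails if it takes over 210 s, if anything falls off the work surface, if the arm or the gripper's body presses on something with over 40 N, if the wrist force passes 120 N, or if a joint passes its speed limit or range.

## Robot

A 7-joint arm with a two-finger parallel gripper is mounted at the origin on the work surface. World frame = base frame: x ahead of the robot, y to its left, z up, the work surface at z = 0. Lengths are in m, angles in rad, forces in N, time in s.
With the tool pointing down it reaches from about 0.35 to 0.9 m from the base axis. Payload 7.2 kg.
Tool frame: the origin (TCP) lies midway between the tips of the shut fingers; the grasp point (between the pads) lies 19 mm behind it; z points along the fingers, y is the line along which they close (so a half turn about z gives the same grasp; the last joint's range is limited). The gripper opens to 85 mm and grips with 20 to 120 N. Pads are 22 mm wide; open, the fingers measure 114 mm over their backs; the gripper's body (76 mm by 85 mm) begins 54 mm behind the grasp point. The pads swing forward as they close: fully open they stand 13 mm farther back than shut.
Start: joints at [-1.263, 0.411, -0.013, 1.596, 0.006, 1.134, -0.082], TCP at [0.229, 0.581, 0.231] pointing down, gripper open.
Joint ranges: [-2.95, 2.95], [-0.29, 1.99], [-1.47, 1.44], [0.14, 2.54], [-1.03, 4.17], [0.13, 1.85], [-2.86, 2.86]. Speed limits (rad/s): [2.39, 2.39, 3.01, 3.01, 3.14, 3.14, 3.14].

## Interface

Orientations are given as a rotation vector (axis times angle).
In Python, from cell import readout, optics, workorder, spotter gives the robot as it stands.
- The arm moves only by the shell command python3 -m handwheel 'ROWS' [FORCE]. ROWS is JSON, a list of rows, each a list of 3 entries, a list of its own where there are three numbers: the shift along the world's x, y, z in m, then the turn, a rotation vector about the world's x, y, z in rad, then the finger opening in m, from 0 to 0.0854. In form: [[[dx, dy, dz], [rx, ry, rz], hand], ...]. A call has 1 to 10 rows; each row is the pose to reach, as a shift and turn from the pose commanded when the call began; what a row does not reach only later rows make up. A row lasts 1/10 s, in which the tool goes at most 50 mm and 8.59 degrees, less where a joint would pass 70% of its speed; a pose out of reach is approached as far as the arm can. A call with a gripper value outside its range is refused whole. The fingers move at their own pace and stop on an object; FORCE is the grip in N (left out, the last holds). Time passes only in rows, so rows that repeat a pose let the fingers close. It gives the time, the measured TCP pose, the force, the opening and the grip force at its end, in the units of the state.
- readout.state(): the state, without advancing time (a new reading comes with each control period).
- optics.get_image(name): name is "scene" or "top" or "wrist"; returns a dict with "color" (384x512x3 uint8, red, green, blue), "range_z" (384x512 float32, m along the optical axis (not along the pixel's ray), 0 where there is no reading), "fx", "fy", "cx", "cy" (pixels), "xyz" and "rotation" of the camera in the world. Camera axes: x right, y up, looking along -z (the intrinsics and any distortion apply to the point x, -y, -z); pixel columns grow to the right and rows downward; lengths in m; the calibration is good to about 2 mm. A picture is of the moment at which its call begins.
- workorder.job_done(): hands the job in; it is judged then, once.
Trained networks look in the newest picture that a camera, given by its name, has taken for a name from the list of things; names that differ only in an ending like _2 or _b are one class to them, and where a whole thing is asked for, a point or a joint stands for the part that bears it (a point fixed in the world has none). Each returns a list of dicts, best first, with "confidence" (0 to 1); they miss things now and then, are a little off and sometimes report something else, mostly with a low value. They report only what shows in the picture. A call takes as long as a camera call.
- spotter.look_for(query, camera): "extent" ([centre column, centre row, width, height] as shares, 0 to 1, of the picture: columns of its width, rows of its height, round what is visible of it).
The state is a dict: "time_s": time; "joint_positions": joint angles; "qvel": joint speeds; "joint_torque": joint torques, N m; "eef_pos": TCP position; "orientation": TCP orientation; "ft_force": force on the tool from outside, world axes, zero at the start; "wrist_torque": the same for the moment, N m; "gripper_width": finger opening in m; "gripper_force": force on a finger pad.
Only numpy, scipy, OpenCV 4.12 (cv2) and the standard library are available. Lean on these libraries where they do the work, as an engineer would, in place of code of your own. Each camera call takes 0.05 s, during which the arm holds its last target. There are 200 camera calls.

## Working session

There is one attempt and no reset: what is moved stays moved. The work goes in short steps, Python scripts to look and compute and a shell command to move; the robot and the scene stay as the last step left them, time stands still between calls to the robot, and variables do not carry over. Pictures are saved under pics/ and viewed, at most 14 in all, crops included, and the job is handed in when it is done.

```bash
mkdir -p pics; ls
cat > h.py <<'E'
import numpy as np, cv2
from cell import readout, optics, workorder, spotter
from scipy.spatial.transform import Rotation as R
def rot(im):
    r=np.array(im["rotation"],float)
    return r if r.shape==(3,3) else R.from_rotvec(r).as_matrix()
def cloud(im):
    d=im["range_z"]; v,u=np.mgrid[0:d.shape[0],0:d.shape[1]]
    P=np.stack([(u-im["cx"])/im["fx"]*d,-(v-im["cy"])/im["fy"]*d,-d],-1)
    W=P@rot(im).T+np.array(im["xyz"]); W[d<=0]=np.nan
    return W
def proj(im,p):
    q=rot(im).T@(np.array(p)-np.array(im["xyz"]))
    return im["cx"]+im["fx"]*q[0]/-q[2], im["cy"]-im["fy"]*q[1]/-q[2]
def save(im,name,scale=1.5):
    cv2.imwrite("pics/"+name,cv2.resize(im["color"][:,:,::-1],None,fx=scale,fy=scale))
E
python3 - <<'E'
from h import *
for c in ["top","scene"]:
    im=optics.get_image(c); save(im,c+"0.png"); W=cloud(im)
    print(c,im["xyz"],np.round(rot(im),3).tolist(),im["fx"],im["cx"],im["cy"],[k for k in im])
    for n in ["dock","dial","knife_frame","tray_frame","knife_handle","tray_handle","pattern1","offcut","oilstone","glue","tin","paste_tin","square","brush"]:
        for r in spotter.look_for(n,c)[:5]:
            e=r["extent"]; u,v=int(e[0]*512),int(e[1]*384)
            print(n,round(r["confidence"],2),u,v,int(e[2]*512),int(e[3]*384),np.round(W[min(v,383),min(u,511)],3))
print(readout.state())
E
```

```text
pics
top [0.28476014 0.0069333  1.65824985] [[-0.01, 0.983, -0.182], [-1.0, -0.01, -0.0], [-0.002, 0.182, 0.983]] 465.59336582027976 260.0292460133529 177.1100361975487 ['color', 'range_z', 'fx', 'fy', 'cx', 'cy', 'xyz', 'rotation']
dock 0.82 268 185 61 106 [ 0.561 -0.021  0.008]
dial 0.44 269 218 7 21 [ 0.438 -0.022  0.06 ]
knife_frame 0.59 175 182 64 48 [0.559 0.297 0.101]
tray_frame 0.78 363 175 70 53 [ 0.577 -0.342  0.103]
knife_handle 0.61 175 181 61 44 [0.563 0.297 0.1  ]
knife_handle 0.39 341 135 26 30 [ 0.721 -0.276  0.091]
tray_handle 0.79 362 174 70 51 [ 0.581 -0.34   0.097]
tray_handle 0.22 268 183 58 100 [ 0.568 -0.021  0.013]
pattern1 0.61 311 224 15 19 [ 0.417 -0.168  0.039]
pattern1 0.6 355 226 9 19 [ 0.409 -0.319  0.042]
pattern1 0.28 174 183 63 45 [0.556 0.3   0.103]
offcut 0.89 314 144 28 9 [ 0.705 -0.188  0.032]
oilstone 0.61 249 128 17 26 [0.77  0.046 0.022]
glue 0.65 313 222 12 18 [ 0.424 -0.174  0.047]
tin 0.45 214 145 10 14 [0.702 0.171 0.045]
paste_tin 0.64 342 134 27 26 [ 0.725 -0.279  0.091]
paste_tin 0.4 407 239 49 30 [ 0.363 -0.503  0.018]
square 0.66 125 
[... 659 characters left out ...]
321398,  0.41113093, -0.01268024,  1.59621213,  0.00560908,
        1.13430001, -0.08219215]), 'qvel': array([-3.85379441e-05, -1.02712073e-03, -1.52165288e-03,  3.94764071e-04,
        2.20216595e-03,  1.02631630e-03,  5.94389077e-04]), 'joint_torque': array([ 5.87411523e-05, -6.00403619e+01,  6.81450181e-01, -2.99742168e+01,
        1.39166179e-02,  2.18566594e-03, -2.99441453e-06]), 'eef_pos': array([0.22939817, 0.58137419, 0.23127333]), 'orientation': array([ 5.86803378e-01,  3.08628878e+00, -2.59776650e-05]), 'ft_force': array([-0.05668   ,  0.16057477, -0.48540529]), 'wrist_torque': array([0.00947433, 0.0360212 , 0.00314446]), 'gripper_force': 0.0, 'gripper_width': 0.08525342285258629}
```

View pics/top0.png

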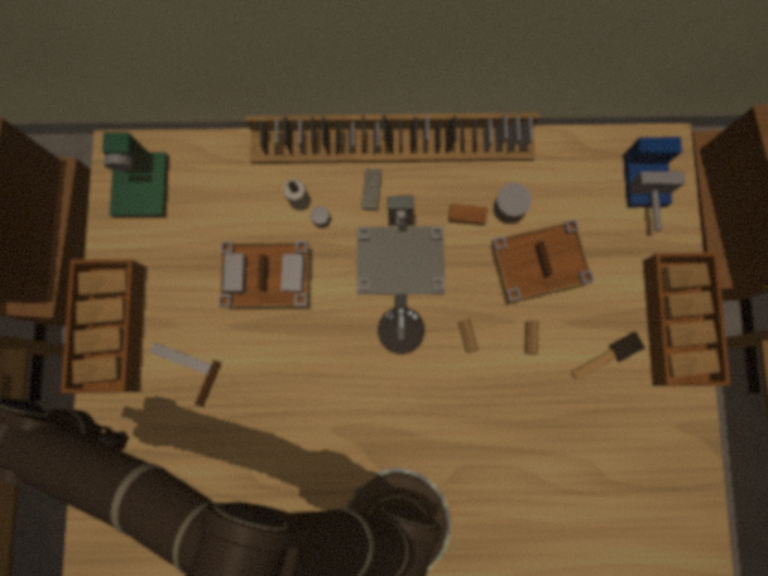

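View pics/scene0.png

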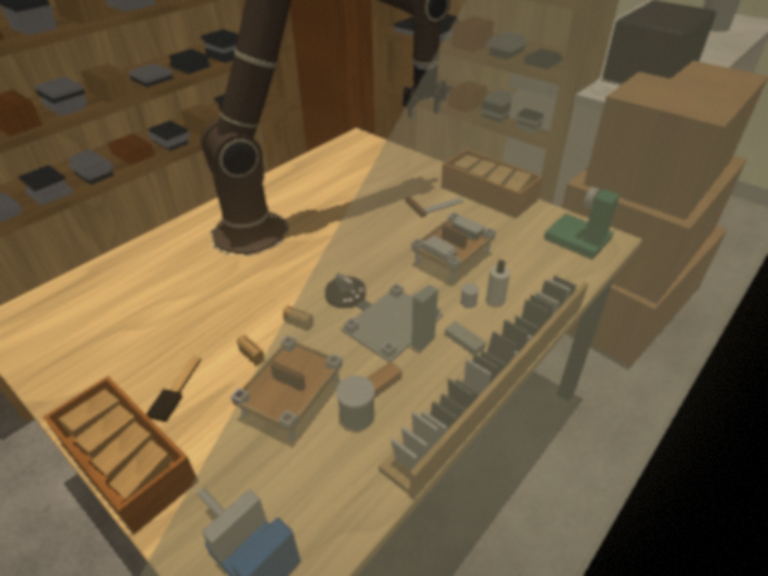

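```bash
cat >> h.py <<'E'
def rect(W,c,r,z0,z1):
    m=(np.hypot(W[...,0]-c[0],W[...,1]-c[1])<r)&(W[...,2]>z0)&(W[...,2]<z1)
    p=W[m][:,:2]; 
    if len(p)<5: return None
    (x,y),(w,h),a=cv2.minAreaRect((p*1000).astype(np.float32))
    return [round(float(t),4) for t in (x/1000,y/1000,w/1000,h/1000,a)],len(p),np.round(p.mean(0),4),np.round(np.nanmean(W[m][:,2]),4)
E
python3 - <<'E'
from h import *
im=optics.get_image("top"); W=cloud(im)
print("dock sock",rect(W,(.561,-.021),.14,.015,.04))
print("dock plate",rect(W,(.561,-.021),.14,.004,.04))
print("tower",rect(W,(.66,-.021),.06,.15,.18))
print("dialbar",rect(W,(.40,-.021),.06,.045,.075))
print("dialdisc",rect(W,(.40,-.021),.09,.012,.03))
for n,c in (("knife",(.559,.297)),("tray",(.577,-.342))):
    print(n,"all",rect(W,c,.14,.055,.12)); print(n,"sock",rect(W,c,.14,.074,.086)); print(n,"handle",rect(W,c,.06,.09,.12))
for c in ((.417,-.168),(.409,-.319)): print("pat",rect(W,c,.06,.012,.06))
for n,c in (("offcut",(.705,-.188)),("paste",(.725,-.279)),("oil",(.77,.046)),("tin",(.702,.171)),("glue",(.75,.22))): print(n,rect(W,c,.08,.015,.15))
E
```

```text
dock sock ([0.5578, -0.0171, 0.2079, 0.2679, 89.8044], 651, array([ 0.5121, -0.0181]), np.float64(0.0218))
dock plate ([0.5599, -0.0206, 0.2733, 0.2732, 1.5038], 3008, array([ 0.5723, -0.0182]), np.float64(0.0116))
tower ([0.6952, -0.0185, 0.0565, 0.0447, 89.2569], 170, array([ 0.7007, -0.0191]), np.float64(0.1639))
dialbar ([0.4327, -0.0181, 0.0138, 0.0519, 89.3085], 68, array([ 0.4317, -0.017 ]), np.float64(0.0605))
dialdisc ([0.4304, -0.0167, 0.1103, 0.1162, 85.4421], 685, array([ 0.4337, -0.0173]), np.float64(0.0205))
knife all ([0.5627, 0.2997, 0.203, 0.1514, 89.4232], 2312, array([0.5615, 0.2985]), np.float64(0.0726))
knife sock ([0.5626, 0.2985, 0.2003, 0.1514, 89.3429], 425, array([0.5624, 0.2995]), np.float64(0.0812))
knife handle ([0.5623, 0.2988, 0.1148, 0.0774, 79.7237], 141, array([0.5628, 0.2973]), np.float64(0.0992))
tray all ([0.6143, -0.3388, 0.2047, 0.2025, 12.7408], 2183, array([ 0.5917, -0.3439]), np.float64(0.0653))
tray sock ([0.6144, -0.3388, 0.2046, 0.2015, 12.9099], 207, array([ 0.5991, -0.3452]), np.float64(0.0797))
tray handle ([0.588, -0.3454, 0.0798, 0.0175, 13.0909], 112, array([ 0.5874, -0.3443]), np.float64(0.1001))
pat ([0.4221, -0.1864, 0.0754, 0.054, 13.7763], 177, array([ 0.4183, -0.1723]), np.float64(0.0372))
pat ([0.4052, -0.3214, 0.0273, 0.0938, 85.7649], 190, array([ 0.4144, -0.3201]), np.float64(0.0367))
offcut ([0.7083, -0.1974, 0.1411, 0.1117, 74.1955], 429, array([ 0.7132, -0.2038]), np.float64(0.0419))
paste ([0.7008, -0.2739, 0.1205, 0.1255, 28.8293], 615, array([ 0.7188, -0.272 ]), np.float64(0.0728))
oil ([0.779, 0.051, 0.0403, 0.1008, 84.4834], 282, array([0.7786, 0.051 ]), np.float64(0.0221))
tin ([0.7097, 0.1942, 0.1163, 0.1266, 39.514], 350, array([0.7227, 0.1992]), np.float64(0.0674))
glue ([0.7334, 0.205, 0.1134, 0.0513, 45.0452], 377, array([0.7349, 0.2087]), np.float64(0.0754))
```

```bash
python3 -m handwheel '[[[0.07,-0.3,0.1],[0,0,0.18],0.085],[[0.07,-0.3,0.1],[0,0,0.18],0.085],[[0.07,-0.3,0.1],[0,0,0.18],0.085],[[0.07,-0.3,0.1],[0,0,0.18],0.085],[[0.07,-0.3,0.1],[0,0,0.18],0.085],[[0.07,-0.3,0.1],[0,0,0.18],0.085],[[0.07,-0.3,0.1],[0,0,0.18],0.085],[[0.07,-0.3,0.1],[0,0,0.18],0.085]]' 40; python3 -m handwheel '[[[0.12,-0.3,0],[0,0,0.195],0.085],[[0.12,-0.3,0],[0,0,0.195],0.085],[[0.12,-0.3,0],[0,0,0.195],0.085],[[0.12,-0.3,0],[0,0,0.195],0.085],[[0.12,-0.3,0],[0,0,0.195],0.085],[[0.12,-0.3,0],[0,0,0.195],0.085],[[0.12,-0.3,0],[0,0,0.195],0.085],[[0.12,-0.3,0],[0,0,0.195],0.085],[[0.12,-0.3,0],[0,0,0.195],0.085]]'
python3 - <<'E'
from h import *
im=optics.get_image("wrist"); save(im,"w1.png"); print(im["xyz"],np.round(rot(im),3).tolist(),im["fx"])
s=readout.state(); print(s["eef_pos"],s["orientation"],s["joint_positions"])
t=optics.get_image("top"); save(t,"top1.png")
print([(r["confidence"],r["extent"]) for r in spotter.look_for("pattern1","top")])
W=cloud(im)
print("disc",rect(W,(.43,-.017),.08,.012,.03)); print("bar",rect(W,(.43,-.017),.05,.05,.07))
for c in ((.418,-.172),(.414,-.32)):
    print(rect(W,c,.06,.012,.06))
E
```

```text
time_s: 2.35
eef_pos: [0.3009, 0.2786, 0.3331]
orientation: [0.315, 3.124, 0.004]
ft_force: [-0.1, 1.1, 0.2]
gripper_width: 0.0854
gripper_force: 0.0
time_s: 3.25
eef_pos: [0.4195, -0.0179, 0.331]
orientation: [-0.002, -3.141, 0.0]
ft_force: [0.3, 1.1, 0.6]
gripper_width: 0.0852
gripper_force: 0.0
[ 0.34966544 -0.01806437  0.47391207] [[0.0, -0.961, -0.278], [1.0, 0.0, 0.001], [-0.001, -0.278, 0.961]] 302.5408730322858
[ 0.41932755 -0.0171929   0.33100669] [ 9.69835955e-04 -3.14096521e+00  7.55215603e-06] [-0.64389699 -0.06903102  0.54641595  1.93109907  0.03747258  1.27032219
  1.46175675]
[(0.66, [0.6955, 0.5852, 0.0172, 0.0651]), (0.62, [0.6084, 0.5829, 0.0246, 0.0612]), (0.23, [0.7048, 0.4552, 0.1338, 0.1375])]
disc ([0.4371, -0.0168, 0.1099, 0.11, 1.7104], 3639, array([ 0.4347, -0.0164]), np.float64(0.0205))
bar ([0.4371, -0.016, 0.0155, 0.0552, 89.8059], 467, array([ 0.4358, -0.0163]), np.float64(0.0601))
([0.422, -0.1727, 0.0759, 0.027, 13.496], 1163, array([ 0.4201, -0.1689]), np.float64(0.0356))
([0.4168, -0.3206, 0.0281, 0.0763, 86.6898], 1428, array([ 0.4154, -0.3149]), np.float64(0.0337))
```

View pics/w1.png

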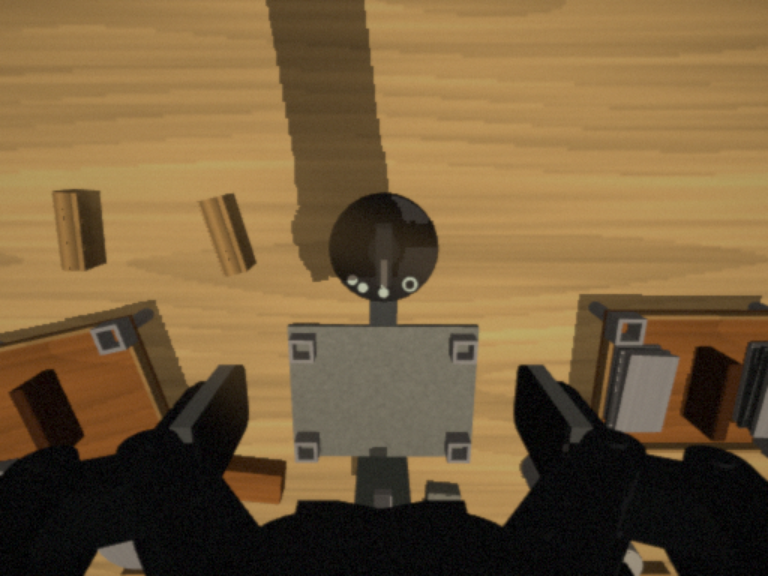

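View pics/top1.png

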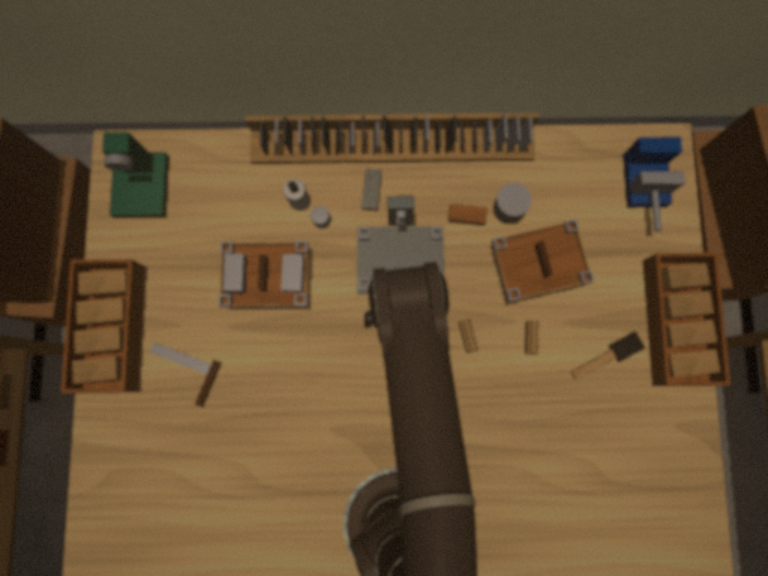

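```bash
python3 -m handwheel '[[[0.017,0,-0.05],[0,0,0],0.085],[[0.017,0,-0.1],[0,0,0],0.085],[[0.017,0,-0.15],[0,0,0],0.085],[[0.017,0,-0.19],[0,0,0],0.06],[[0.017,0,-0.22],[0,0,0],0.06],[[0.017,0,-0.25],[0,0,0],0.06],[[0.017,0,-0.27],[0,0,0],0.06],[[0.017,0,-0.285],[0,0,0],0.06],[[0.017,0,-0.297],[0,0,0],0.06],[[0.017,0,-0.297],[0,0,0],0.06]]' 40; python3 -m handwheel '[[[0,0,0],[0,0,0],0.0],[[0,0,0],[0,0,0],0.0],[[0,0,0],[0,0,0],0.0],[[0,0,0],[0,0,0],0.0],[[0,0,0],[0,0,0],0.0]]'
python3 -c "
from h import *
s=readout.state(); print(s['eef_pos'],s['orientation'],s['ft_force'],s['gripper_width'])"
```

```text
time_s: 4.4
eef_pos: [0.4355, -0.0178, 0.0331]
orientation: [0.001, -3.139, -0.0]
ft_force: [-0.5, 0.0, 0.5]
gripper_width: 0.0598
gripper_force: 0.0
time_s: 4.9
eef_pos: [0.437, -0.0157, 0.0354]
orientation: [-0.002, 3.141, 0.006]
ft_force: [-0.9, 9.9, 8.1]
gripper_width: 0.0152
gripper_force: 42.5
[ 0.43704704 -0.01567037  0.03541843] [-2.47100999e-03  3.14050886e+00  5.99268849e-03] [-0.8599397   9.86648219  8.13902403] 0.015222252313204895
```

```bash
python3 -m handwheel '[[[0,0.002,0],[0,0,0.1],0.0],[[0,0.002,0],[0,0,0.2],0.0],[[0,0.002,0],[0,0,0.3],0.0],[[0,0.002,0],[0,0,0.4],0.0],[[0,0.002,0],[0,0,0.5],0.0],[[0,0.002,0],[0,0,0.6],0.0],[[0,0.002,0],[0,0,0.68],0.0],[[0,0.002,0],[0,0,0.68],0.0],[[0,0.002,0],[0,0,0.68],0.0]]'; python3 -m handwheel '[[[0,0,0],[0,0,0],0.06],[[0,0,0],[0,0,0],0.06],[[0,0,0],[0,0,0],0.06],[[0,0,0.03],[0,0,0],0.06],[[0,0,0.07],[0,0,-0.14],0.06],[[0.02,0.01,0.12],[0,0,-0.28],0.06],[[0.07,0.02,0.17],[0,0,-0.42],0.06],[[0.07,0.02,0.2],[0,0,-0.56],0.085],[[0.07,0.02,0.2],[0,0,-0.68],0.085],[[0.07,0.02,0.2],[0,0,-0.68],0.085]]'
python3 - <<'E'
from h import *
im=optics.get_image("wrist"); save(im,"w2.png",1.5); W=cloud(im)
s=readout.state(); print(s["eef_pos"],s["orientation"],s["joint_positions"])
print("disc",rect(W,(.437,-.017),.08,.012,.03)); print("bar",rect(W,(.437,-.017),.05,.05,.07))
print("plate",rect(W,(.607,-.017),.14,.004,.012))
for sx in(-1,1):
  for sy in (-1,1): print("sock",sx,sy,rect(W,(.607+sx*.062,-.016+sy*.087),.024,.022,.036))
E
```

```text
time_s: 5.8
eef_pos: [0.4372, -0.0155, 0.0354]
orientation: [-1.046, 2.96, 0.002]
ft_force: [-1.6, 4.3, 7.2]
gripper_width: 0.0153
gripper_force: 42.3
time_s: 6.8
eef_pos: [0.5073, 0.0035, 0.2353]
orientation: [0.003, 3.139, 0.0]
ft_force: [-1.1, 0.3, -1.0]
gripper_width: 0.0849
gripper_force: 0.0
[0.50604373 0.00338526 0.23405508] [ 3.06934524e-03 -3.14124438e+00  2.00782902e-04] [-0.53319085  0.21277775  0.50878015  1.90262346 -0.11833724  1.05584465
  1.59721793]
disc ([0.4378, -0.0159, 0.1106, 0.1107, 40.6577], 6837, array([ 0.4355, -0.0158]), np.float64(0.0206))
bar ([0.4378, -0.0161, 0.0558, 0.016, 37.1197], 909, array([ 0.4372, -0.0162]), np.float64(0.0602))
plate ([0.6148, -0.0169, 0.2427, 0.2102, 0.0059], 17113, array([ 0.5997, -0.0163]), np.float64(0.0082))
sock -1 -1 ([0.5453, -0.1036, 0.0266, 0.0267, 88.9932], 373, array([ 0.5448, -0.1031]), np.float64(0.0288))
sock -1 1 ([0.5457, 0.0702, 0.0262, 0.0263, 89.7805], 338, array([0.5453, 0.07  ]), np.float64(0.029))
sock 1 -1 ([0.6691, -0.104, 0.0263, 0.0275, 89.4971], 317, array([ 0.6688, -0.103 ]), np.float64(0.0283))
sock 1 1 ([0.6696, 0.0696, 0.0274, 0.0263, 0.2345], 313, array([0.6684, 0.0695]), np.float64(0.0285))
```

View pics/w2.png

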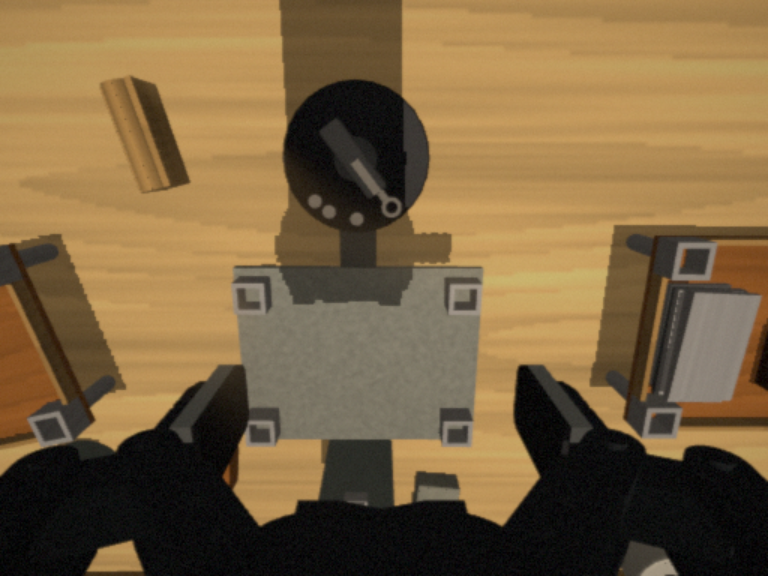

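```bash
python3 -m handwheel '[[[-0.036,0.295,0.066],[0,0,0],0.085],[[-0.036,0.295,0.066],[0,0,0],0.085],[[-0.036,0.295,0.066],[0,0,0],0.085],[[-0.036,0.295,0.066],[0,0,0],0.085],[[-0.036,0.295,0.066],[0,0,0],0.085],[[-0.036,0.295,0.066],[0,0,0],0.085],[[-0.036,0.295,0.066],[0,0,0],0.085],[[-0.036,0.295,0.066],[0,0,0],0.085],[[-0.036,0.295,0.066],[0,0,0],0.085],[[-0.036,0.295,0.066],[0,0,0],0.085]]'
cat >> h.py <<'E'
def frame(W,c,yaw,zt,hz=None,r=.024):
    S=[];Rz=np.array([[np.cos(yaw),-np.sin(yaw)],[np.sin(yaw),np.cos(yaw)]])
    for sx,sy in((-1,-1),(-1,1),(1,-1),(1,1)):
        q=rect(W,np.array(c)+Rz@[sx*.062,sy*.087],r,zt-.006,zt+.006); S.append((sx,sy,q))
        print(sx,sy,q[0] if q else None)
    P=[q[0][:2] for *_,q in S if q]; A=[(sx*.062,sy*.087) for sx,sy,q in S if q]
    P=np.array(P);A=np.array(A); a0=A-A.mean(0);p0=P-P.mean(0)
    th=np.arctan2((a0[:,0]*p0[:,1]-a0[:,1]*p0[:,0]).sum(),(a0*p0).sum())
    R2=np.array([[np.cos(th),-np.sin(th)],[np.sin(th),np.cos(th)]])
    o=P.mean(0)-R2@A.mean(0)
    print("frame origin",np.round(o,4),"yaw",round(th,4),"res",np.round(np.abs(p0-a0@R2.T).max(),4))
E
python3 - <<'E'
from h import *
im=optics.get_image("wrist"); W=cloud(im)
s=readout.state(); print(s["eef_pos"],s["orientation"],s["joint_positions"])
frame(W,(.5655,.2985),0,.08)
print("handle",rect(W,(.5655,.2985),.043,.094,.11))
E
```

```text
time_s: 7.85
eef_pos: [0.4707, 0.2961, 0.2996]
orientation: [-0.004, -3.141, 0.002]
ft_force: [-0.4, 0.2, -0.8]
gripper_width: 0.0851
gripper_force: 0.0
[0.47077818 0.2963808  0.29988103] [-4.42472683e-03 -3.14102455e+00  1.27382346e-03] [-0.92654479  0.24268982  0.34304074  1.68819246 -0.08559922  1.22643902
  1.0041967 ]
-1 -1 [0.5085, 0.2131, 0.0355, 0.0265, 0.0704]
-1 1 [0.5091, 0.3858, 0.0288, 0.0364, 87.8949]
1 -1 [0.6238, 0.2127, 0.0262, 0.0344, 89.4722]
1 1 [0.6231, 0.3862, 0.0366, 0.0272, 1.7843]
frame origin [0.5661 0.2994] yaw 0.0002 res 0.005
handle ([0.5653, 0.2999, 0.0139, 0.0785, 89.8276], 711, array([0.5631, 0.2997]), np.float64(0.1016))
```

```bash
python3 -m handwheel '[[[0.05,0.003,0],[0,0,0],0.05],[[0.095,0.003,-0.03],[0,0,0],0.05],[[0.095,0.003,-0.08],[0,0,0],0.05],[[0.095,0.003,-0.12],[0,0,0],0.05],[[0.095,0.003,-0.15],[0,0,0],0.05],[[0.095,0.003,-0.18],[0,0,0],0.05],[[0.095,0.003,-0.2],[0,0,0],0.05],[[0.095,0.003,-0.22],[0,0,0],0.05],[[0.095,0.003,-0.231],[0,0,0],0.05],[[0.095,0.003,-0.231],[0,0,0],0.05]]' 80; python3 -m handwheel '[[[0,0,0],[0,0,0],0.05],[[0,0,0],[0,0,0],0.0],[[0,0,0],[0,0,0],0.0],[[0,0,0],[0,0,0],0.0],[[0,0,0],[0,0,0],0.0],[[0,0,0],[0,0,0],0.0]]'
python3 -c "
from h import *
s=readout.state(); print(s['eef_pos'],s['orientation'],s['ft_force'],s['wrist_torque'],s['gripper_width'])"
```

```text
time_s: 8.9
eef_pos: [0.5647, 0.3, 0.0678]
orientation: [-0.003, -3.139, 0.003]
ft_force: [0.1, -0.2, -1.0]
gripper_width: 0.0501
gripper_force: 0.0
time_s: 9.5
eef_pos: [0.5662, 0.3019, 0.0705]
orientation: [0.001, 3.14, 0.002]
ft_force: [-0.2, 0.2, 7.2]
gripper_width: 0.0129
gripper_force: 78.5
[0.56615716 0.30185358 0.07046199] [8.24033228e-04 3.13982306e+00 1.90952202e-03] [-0.19788746  0.2202667   7.19633153] [-0.052332    0.0981258   0.07606985] 0.012851427216662737
```

```bash
python3 -m handwheel '[[[0,0,0.02],[0,0,0],0.0],[[0,0,0.05],[0,0,0],0.0],[[0,0,0.08],[0,0,0],0.0],[[0,0,0.1],[0,0,0],0.0],[[0,0,0.1],[0,0,0],0.0],[[0,0,0.1],[0,0,0],0.0]]'
python3 - <<'E'
from h import *
im=optics.get_image("wrist"); W=cloud(im); save(im,"w3.png",1.2)
S=[readout.state() for _ in range(3)];s=S[0]; print([x["eef_pos"] for x in S],s["orientation"],s["ft_force"],s["wrist_torque"])
z=W[...,2]; x,y=W[...,0],W[...,1]
for sx in (-1,1):
  for sy in (-1,1):
    m=(abs(x-.566-sx*.062)<.02)&(abs(y-.3-sy*.087)<.02); print(sx,sy,m.sum(), np.nanpercentile(z[m],90) if m.sum() else None)
E
```

```text
time_s: 10.1
eef_pos: [0.5644, 0.3011, 0.1679]
orientation: [-0.001, -3.14, 0.001]
ft_force: [-0.8, -0.0, -8.1]
gripper_width: 0.0127
gripper_force: 79.2
[array([0.5639878 , 0.30090936, 0.16712897]), array([0.5639878 , 0.30090936, 0.16712897]), array([0.5639878 , 0.30090936, 0.16712897])] [-8.38527526e-04 -3.13852655e+00  2.70203705e-03] [ 0.11197984 -0.20179109 -7.75705825] [-0.01172039  0.04676346 -0.03281645]
-1 -1 7051 0.17816331599498267
-1 1 7140 0.1775283980730864
1 -1 91 0.16400346646390973
1 1 0 None
```

View pics/w3.png

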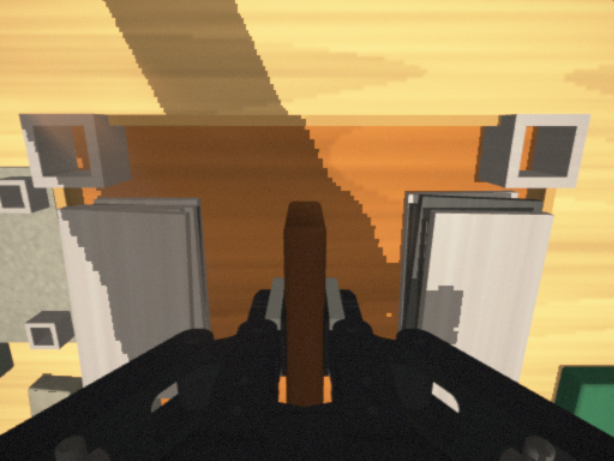

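```bash
cat >> h.py <<'E'
def near2(W,c,zt,dx=-.062,sp=.087,tol=.008):
    Q=[]
    for sy in (-1,1):
        q=rect(W,(c[0]+dx,c[1]+sy*sp),.026,zt-tol,zt+tol); print(sy,q); Q.append(q[0][:2])
    a,b=np.array(Q); d=b-a; th=-np.arctan2(d[0],d[1]); m=(a+b)/2
    print("origin",np.round(m-dx*np.array([np.cos(th),np.sin(th)]),4),"yaw",round(th,4),"span",np.hypot(*d))
E
python3 - <<'E'
from h import *
im=optics.get_image("wrist"); W=cloud(im)
near2(W,(.566,.3),.1775,tol=.004)
E
```

```text
-1 ([0.5066, 0.215, 0.0337, 0.0313, 0.1442], 2564, array([0.5028, 0.2144]), np.float64(0.1768))
1 ([0.5068, 0.3858, 0.031, 0.0347, 89.2786], 2481, array([0.5028, 0.3868]), np.float64(0.1763))
origin [0.5687 0.3003] yaw -0.0012 span 0.1708001170959786
```

Run:
```python
from h import *
im=optics.get_image("wrist"); W=cloud(im)
x,y,z=W[...,0],W[...,1],W[...,2]
for sy in(-1,1):
    m=(abs(x-.504)<.03)&(abs(y-.3-sy*.087)<.025)&(z>.16)
    h,e=np.histogram(z[m],bins=np.arange(.16,.185,.001)); print(h)
    t=m&(z>.1755); print(np.percentile(x[t],[0.5,2,98,99.5]).round(4),np.percentile(y[t],[.5,2,98,99.5]).round(4))
    # slabs
    t=m&(z>.174); print(rect(W,(.504,.3+sy*.087),.03,.1755,.19)[0])
    n=abs(y-.3-sy*.087)<.01; print("xz profile", [(round(float(np.nanmin(x[n&m&(abs(z-a)<.001)])),4),round(float(np.nanmax(x[n&m&(abs(z-a)<.001)])),4)) for a in (.170,.173,.176,.178)])
```

```text
[ 256  159  155  116  138  149  316  287  148  181  154  130  152  160
  182  285 1044  861   91   25   37   25   48  383]
[0.4897 0.4901 0.5334 0.5338] [0.2003 0.2009 0.2368 0.2377]
[0.5097, 0.2157, 0.0474, 0.032, 16.2028]
xz profile [(0.4937, 0.5238), (0.4937, 0.5228), (0.4897, 0.523), (0.4897, 0.5222)]
[ 200  118  117  125  146  255  356  209  157  160  210  472  379  154
  214  725 1128  250   18   33   27   29  144  769]
[0.4897 0.49   0.5335 0.5339] [0.3624 0.3633 0.3997 0.4004]
[0.5101, 0.3852, 0.0329, 0.0472, 74.0282]
xz profile [(0.4936, 0.5252), (0.4937, 0.5249), (0.4896, 0.5156), (0.4897, 0.524)]
```

```bash
python3 -m handwheel '[[[0,-0.03,0],[0,0,0],0.0],[[0.01,-0.08,0],[0,0,0],0.0],[[0.02,-0.13,0],[0,0,0],0.0],[[0.03,-0.18,0],[0,0,0],0.0],[[0.043,-0.23,0],[0,0,0],0.0],[[0.043,-0.27,0],[0,0,0],0.0],[[0.043,-0.30,0],[0,0,0],0.0],[[0.043,-0.317,0],[0,0,0],0.0],[[0.043,-0.317,0],[0,0,0],0.0],[[0.043,-0.317,0],[0,0,0],0.0]]'
python3 - <<'E'
from h import *
im=optics.get_image("wrist"); W=cloud(im); save(im,"w4.png",1.2)
s=readout.state(); print(s["eef_pos"],s["orientation"],s["ft_force"])
x,y,z=W[...,0],W[...,1],W[...,2]
for sy in(-1,1):
    m=(abs(x-.5455)<.03)&(abs(y+.017-sy*.087)<.025)&(z>.16)
    t=m&(z>.174)&(x<.55); print(np.percentile(x[t],[0.5,2]).round(4),np.percentile(y[t],[.5,2,98,99.5]).round(4),np.median(z[t]))
print("bar",rect(W,(.437,-.017),.05,.05,.07),rect(W,(.437,-.017),.08,.012,.03))
E
```

```text
time_s: 11.25
eef_pos: [0.6081, -0.0147, 0.1684]
orientation: [-0.001, -3.14, -0.001]
ft_force: [-0.1, 0.6, -7.7]
gripper_width: 0.0129
gripper_force: 79.3
[ 0.60818256 -0.01374316  0.16853673] [ 1.55247418e-03 -3.14043402e+00 -1.72782794e-03] [ 0.52080901  0.40270257 -7.44058276]
[0.5337 0.5338] [-0.1153 -0.1149 -0.0887 -0.0885] 0.1779073319869753
[0.5337 0.5337] [0.0582 0.0585 0.0845 0.085 ] 0.17772851687844596
bar ([0.4627, -0.0043, 0.0031, 0.0076, 0.6025], 39, array([ 0.4631, -0.0049]), np.float64(0.0542)) ([0.4726, -0.0163, 0.1074, 0.0423, 89.9473], 4911, array([ 0.4698, -0.0169]), np.float64(0.0204))
```

```bash
python3 -m handwheel '[[[-0.001,-0.0018,0],[0,0,0],0.0],[[-0.001,-0.0018,-0.03],[0,0,0],0.0],[[-0.001,-0.0018,-0.055],[0,0,0],0.0],[[-0.001,-0.0018,-0.06],[0,0,0],0.0],[[-0.001,-0.0018,-0.066],[0,0,0],0.0],[[-0.001,-0.0018,-0.072],[0,0,0],0.0],[[-0.001,-0.0018,-0.075],[0,0,0],0.0],[[-0.001,-0.0018,-0.075],[0,0,0],0.0]]'
python3 - <<'E'
from h import *
im=optics.get_image("wrist"); W=cloud(im); save(im,"w5.png",1.2)
s=readout.state(); print(s["eef_pos"],s["orientation"],s["ft_force"],s["wrist_torque"])
x,y,z=W[...,0],W[...,1],W[...,2]
for sy in(-1,1):
    m=(abs(x-.5455)<.03)&(abs(y+.017-sy*.087)<.025)&(z>.08)
    t=m&(z>.1)&(x<.55); print(np.percentile(x[t],[0.5,2]).round(4),np.percentile(y[t],[.5,2,98,99.5]).round(4),np.median(z[t]))
E
```

```text
time_s: 12.1
eef_pos: [0.6076, -0.0174, 0.0945]
orientation: [0.001, 3.141, 0.0]
ft_force: [0.1, 0.2, -6.4]
gripper_width: 0.0124
gripper_force: 79.1
[ 0.60768417 -0.01741823  0.09478763] [1.29513269e-03 3.14093475e+00 2.20913242e-04] [-0.28254613 -0.37181212 -7.17879241] [ 0.03966084 -0.00466005  0.00408348]
[0.5332 0.5333] [-0.1179 -0.1174 -0.0913 -0.0911] 0.10398548614554629
[0.5332 0.5332] [0.0556 0.0559 0.0822 0.0826] 0.10371754101285136
```

```bash
python3 -m handwheel '[[[0,0,-0.005],[0,0,0],0.0],[[0,0,-0.01],[0,0,0],0.0],[[0,0,-0.013],[0,0,0],0.0],[[0,0,-0.015],[0,0,0],0.0],[[0,0,-0.016],[0,0,0],0.0],[[0,0,-0.016],[0,0,0],0.0]]'
python3 - <<'E'
from h import *
im=optics.get_image("wrist"); W=cloud(im)
s=readout.state(); print(s["eef_pos"],s["orientation"],s["ft_force"],s["wrist_torque"])
x,y,z=W[...,0],W[...,1],W[...,2]
for sy in(-1,1):
    m=(abs(x-.5455)<.03)&(abs(y+.017-sy*.087)<.025)&(z>.08)
    t=m&(z>.08)&(x<.55); print(np.percentile(x[t],[0.5,2]).round(4),np.percentile(y[t],[.5,2,98,99.5]).round(4),np.median(z[t]))
E
```

```text
time_s: 12.75
eef_pos: [0.6072, -0.0175, 0.0786]
orientation: [-0.001, -3.141, -0.0]
ft_force: [-3.9, -0.3, -1.9]
gripper_width: 0.0129
gripper_force: 80.4
[ 0.60719923 -0.01743064  0.07861447] [-1.33858043e-03 -3.14129767e+00 -3.40597182e-04] [-2.61960424  0.31712896 -1.57490785] [ 0.02592929  0.68048589 -0.01132108]
[0.5328 0.5329] [-0.118  -0.1175 -0.0913 -0.0911] 0.08776218304846317
[0.5329 0.5329] [0.0554 0.0557 0.0817 0.0822] 0.08760359381979749
```

```bash
python3 -m handwheel '[[[0,0,0],[0,0,0],0.05],[[0,0,0],[0,0,0],0.05],[[0,0,0],[0,0,0],0.05],[[0,0,0.03],[0,0,0],0.05],[[0,0,0.07],[0,0,0],0.05],[[0,0,0.12],[0,0,0],0.05],[[-0.02,-0.04,0.15],[0,0,0.05],0.05],[[-0.04,-0.08,0.17],[0,0,0.1],0.085],[[-0.06,-0.12,0.19],[0,0,0.2],0.085],[[-0.08,-0.16,0.22],[0,0,0.227],0.085]]'; python3 -m handwheel '[[[-0.03,-0.19,0],[0,0,0],0.085],[[-0.03,-0.19,0],[0,0,0],0.085],[[-0.03,-0.19,0],[0,0,0],0.085],[[-0.03,-0.19,0],[0,0,0],0.085],[[-0.03,-0.19,0],[0,0,0],0.085],[[-0.03,-0.19,0],[0,0,0],0.085]]'
python3 - <<'E'
from h import *
im=optics.get_image("wrist"); W=cloud(im)
s=readout.state(); print(s["eef_pos"],s["orientation"],s["joint_positions"])
print("handle",rect(W,(.594,-.3445),.06,.094,.11))
print("rim all",rect(W,(.594,-.3445),.15,.064,.083))
frame(W,(.594,-.3445),.228,.08,r=.022)
print("A",rect(W,(.42,-.171),.05,.03,.05))
print("B",rect(W,(.416,-.319),.05,.03,.05))
E
```

```text
time_s: 13.8
eef_pos: [0.5281, -0.1751, 0.2961]
orientation: [-0.359, 3.121, -0.0]
ft_force: [1.0, 0.0, -0.4]
gripper_width: 0.085
gripper_force: 0.0
time_s: 14.4
eef_pos: [0.4989, -0.3645, 0.2952]
orientation: [-0.35, 3.122, -0.001]
ft_force: [-0.3, 0.6, -0.8]
gripper_width: 0.0852
gripper_force: 0.0
[ 0.49970682 -0.36293209  0.29514718] [-3.54157984e-01  3.12120162e+00  6.17450046e-04] [ 0.1692063   0.37779491  0.52818233  1.5558447  -0.1969971   1.26125381
  2.52363661]
handle ([0.5903, -0.3449, 0.0796, 0.0138, 13.0949], 733, array([ 0.5879, -0.3453]), np.float64(0.1016))
rim all ([0.6271, -0.3363, 0.2254, 0.2006, 12.83], 3790, array([ 0.5991, -0.3406]), np.float64(0.0726))
-1 -1 [0.5495, -0.4432, 0.0262, 0.0265, 12.6949]
-1 1 [0.5108, -0.2736, 0.0264, 0.0265, 13.0241]
1 -1 [0.6705, -0.4157, 0.0273, 0.0264, 12.5301]
1 1 [0.6316, -0.2462, 0.027, 0.0263, 12.4551]
frame origin [ 0.5906 -0.3447] yaw 0.2244 res 0.0001
A ([0.4222, -0.1729, 0.0755, 0.0286, 12.8371], 1344, array([ 0.4212, -0.1749]), np.float64(0.0378))
B ([0.4165, -0.3215, 0.0264, 0.0761, 85.9399], 1321, array([ 0.4157, -0.322 ]), np.float64(0.0384))
```

```bash
python3 -m handwheel '[[[0.04,0.009,0],[0,0,0],0.06],[[0.0912,0.0188,-0.03],[0,0,0],0.06],[[0.0912,0.0188,-0.08],[0,0,0],0.06],[[0.0912,0.0188,-0.12],[0,0,0],0.06],[[0.0912,0.0188,-0.15],[0,0,0],0.06],[[0.0912,0.0188,-0.18],[0,0,0],0.06],[[0.0912,0.0188,-0.2],[0,0,0],0.06],[[0.0912,0.0188,-0.22],[0,0,0],0.06],[[0.0912,0.0188,-0.226],[0,0,0],0.06],[[0.0912,0.0188,-0.226],[0,0,0],0.06]]' 80; python3 -m handwheel '[[[0,0,0],[0,0,0],0.06],[[0,0,0],[0,0,0],0.0],[[0,0,0],[0,0,0],0.0],[[0,0,0],[0,0,0],0.0],[[0,0,0],[0,0,0],0.0],[[0,0,0],[0,0,0],0.0]]'; python3 -m handwheel '[[[0,0,0.02],[0,0,0],0.0],[[0,0,0.05],[0,0,0],0.0],[[0,0,0.09],[0,0,0],0.0],[[0,0,0.13],[0,0,0],0.0],[[0,0,0.17],[0,0,0],0.0],[[0,0,0.17],[0,0,0],0.0],[[0,0,0.17],[0,0,0],0.0]]'
python3 -c "
from h import *
s=readout.state(); print(s['eef_pos'],s['orientation'],s['ft_force'],s['wrist_torque'],s['gripper_width'])"
```

```text
time_s: 15.45
eef_pos: [0.591, -0.3426, 0.0686]
orientation: [0.358, -3.12, -0.002]
ft_force: [0.1, -0.6, 0.3]
gripper_width: 0.0599
gripper_force: 0.0
time_s: 16.05
eef_pos: [0.5912, -0.3449, 0.07]
orientation: [-0.354, 3.12, -0.001]
ft_force: [0.2, -0.2, 4.0]
gripper_width: 0.013
gripper_force: 78.3
time_s: 16.75
eef_pos: [0.5905, -0.3442, 0.239]
orientation: [-0.355, 3.121, 0.001]
ft_force: [-0.4, 0.1, -4.8]
gripper_width: 0.0129
gripper_force: 78.8
[ 0.5904587  -0.34421373  0.23900699] [-3.54572329e-01  3.12141028e+00  5.41201972e-04] [-0.37737135  0.09328921 -4.83135502] [-0.03021301  0.01520458 -0.02302219] 0.012854760533800125
```

```bash
python3 -m handwheel '[[[0,0.03,0],[0,0,-0.03],0.0],[[0,0.07,0],[0,0,-0.06],0.0],[[0,0.12,0],[0,0,-0.1],0.0],[[0,0.17,0],[0,0,-0.14],0.0],[[0.01,0.215,0],[0,0,-0.18],0.0],[[0.0166,0.26,0],[0,0,-0.21],0.0],[[0.0166,0.3,0],[0,0,-0.2245],0.0],[[0.0166,0.327,0],[0,0,-0.2245],0.0],[[0.0166,0.327,0],[0,0,-0.2245],0.0],[[0.0166,0.327,0],[0,0,-0.2245],0.0]]'
cat >> h.py <<'E'
def held(W,c,zt):
    x,y,z=W[...,0],W[...,1],W[...,2]; o=[]
    for sy in(-1,1):
        t=(abs(x-c[0]+.062)<.03)&(abs(y-c[1]-sy*.087)<.025)&(abs(z-zt)<.006)&(x<c[0]-.056)
        X=np.percentile(x[t],1);Y=np.percentile(y[t],.5 if sy<0 else 99.5); o.append((X,Y)); print(sy,round(X,4),Y.round(4),np.median(z[t]).round(4),t.sum())
    print("origin ~",(o[0][0]+o[1][0])/2+.075,(o[0][1]+o[1][1])/2,"span",o[1][1]-o[0][1],"yaw",-(o[1][0]-o[0][0])/.174)
E
python3 - <<'E'
from h import *
im=optics.get_image("wrist"); W=cloud(im); save(im,"w6.png",1.2)
s=readout.state(); print(s["eef_pos"],s["orientation"],s["ft_force"],s["joint_positions"])
held(W,(.607,-.017),s["eef_pos"][2]+.0095)
E
```

```text
time_s: 17.75
eef_pos: [0.606, -0.0165, 0.2369]
orientation: [0.006, -3.138, 0.001]
ft_force: [-0.9, -0.6, -4.0]
gripper_width: 0.0128
gripper_force: 79.0
[ 0.60621362 -0.01801826  0.23739146] [ 2.50433002e-03 -3.13836279e+00  1.76585726e-03] [ 0.45676669 -1.19235715 -4.4815052 ] [-0.41383765  0.39976444  0.49551496  1.65928108 -0.20390548  1.13769286
  1.70766305]
-1 0.5313 -0.1174 0.2469 2115
1 0.5309 0.083 0.2467 2104
origin ~ 0.6061400172284306 -0.017229329943252596 span 0.20038601251753818 yaw 0.0022877783225736196
```

```bash
python3 -m handwheel '[[[0.0015,-0.0004,-0.03],[0,0,0],0.0],[[0.0015,-0.0004,-0.055],[0,0,0],0.0],[[0.0015,-0.0004,-0.067],[0,0,0],0.0],[[0.0015,-0.0004,-0.073],[0,0,0],0.0],[[0.0015,-0.0004,-0.078],[0,0,0],0.0],[[0.0015,-0.0004,-0.082],[0,0,0],0.0],[[0.0015,-0.0004,-0.086],[0,0,0],0.0],[[0.0015,-0.0004,-0.086],[0,0,0],0.0]]'
python3 - <<'E'
from h import *
im=optics.get_image("wrist"); W=cloud(im); save(im,"w7.png",1.2)
s=readout.state(); print(s["eef_pos"],s["orientation"],s["ft_force"],s["wrist_torque"])
held(W,(.607,-.017),s["eef_pos"][2]+.0095)
E
```

```text
time_s: 18.6
eef_pos: [0.6088, -0.0178, 0.1531]
orientation: [0.003, -3.142, -0.0]
ft_force: [-0.5, 0.7, -3.5]
gripper_width: 0.0128
gripper_force: 78.8
[ 0.60886883 -0.01778614  0.15340736] [-2.82851965e-03  3.14132741e+00  2.13156031e-04] [-0.67648941  0.23108153 -4.75976017] [ 0.0186242   0.01128483 -0.02536862]
-1 0.5339 -0.1186 0.1629 1864
1 0.5338 0.0818 0.1628 1854
origin ~ 0.6088704709058931 -0.018411886090112517 span 0.20037800410422685 yaw 0.0003154860760208425
```

```bash
python3 -m handwheel '[[[-0.001,0.0005,-0.004],[0,0,0],0.0],[[-0.001,0.0005,-0.008],[0,0,0],0.0],[[-0.001,0.0005,-0.012],[0,0,0],0.0],[[-0.001,0.0005,-0.015],[0,0,0],0.0],[[-0.001,0.0005,-0.017],[0,0,0],0.0],[[-0.001,0.0005,-0.017],[0,0,0],0.0]]'
python3 - <<'E'
from h import *
im=optics.get_image("wrist"); W=cloud(im)
s=readout.state(); print(s["eef_pos"],s["orientation"],s["ft_force"],s["wrist_torque"])
held(W,(.607,-.017),s["eef_pos"][2]+.0095)
E
```

```text
time_s: 19.25
eef_pos: [0.6078, -0.0173, 0.1361]
orientation: [0.003, -3.141, -0.0]
ft_force: [0.1, 0.0, -4.6]
gripper_width: 0.0127
gripper_force: 79.0
[ 0.60780722 -0.01736486  0.13616258] [ 2.61652542e-03 -3.14157481e+00  1.70537750e-05] [ 0.26815798  0.41021803 -3.03552252] [-0.00135459 -0.03457811  0.01385394]
-1 0.5329 -0.118 0.1459 1980
1 0.5328 0.0823 0.1457 1963
origin ~ 0.607839365295248 -0.017806786268547092 span 0.20029699494759215 yaw 0.0002602866727988566
```

```bash
python3 -m handwheel '[[[0,0,0],[0,0,0],0.05],[[0,0,0],[0,0,0],0.05],[[0,0,0],[0,0,0],0.05],[[0,0,0.03],[0,0,0],0.05],[[0,0,0.07],[0,0,0],0.05],[[-0.02,-0.01,0.11],[0,0,0.05],0.05],[[-0.06,-0.04,0.12],[0,0,0.1],0.06],[[-0.1,-0.07,0.12],[0,0,0.15],0.06],[[-0.14,-0.1,0.12],[0,0,0.2],0.06],[[-0.18,-0.13,0.12],[0,0,0.225],0.06]]';python3 -m handwheel '[[[-0.005,-0.025,0],[0,0,0],0.06],[[-0.005,-0.025,0],[0,0,0],0.06],[[-0.005,-0.025,0],[0,0,0],0.06]]'
python3 - <<'E'
from h import *
im=optics.get_image("wrist"); W=cloud(im); save(im,"w8.png",1.2)
s=readout.state(); print(s["eef_pos"],s["orientation"],s["joint_positions"])
print("A",rect(W,(.422,-.173),.05,.03,.05),rect(W,(.422,-.173),.05,.037,.05))
print("B",rect(W,(.4165,-.3215),.05,.03,.05))
frame(W,(.6075,-.0175),0,.146)
E
```

```text
time_s: 20.3
eef_pos: [0.4271, -0.1478, 0.2566]
orientation: [-0.358, 3.12, 0.0]
ft_force: [1.8, -0.8, 0.6]
gripper_width: 0.0598
gripper_force: 0.0
time_s: 20.6
eef_pos: [0.4238, -0.1719, 0.2567]
orientation: [-0.353, 3.12, 0.0]
ft_force: [0.2, 0.7, 0.5]
gripper_width: 0.0599
gripper_force: 0.0
[ 0.42408738 -0.17124286  0.25644865] [-3.55622483e-01  3.12061995e+00  3.03286368e-04] [-0.24851953  0.08815634  0.5724762   1.97864359 -0.05441957  1.08877892
  2.14513849]
A ([0.4221, -0.1732, 0.0763, 0.0252, 13.4859], 1329, array([ 0.4204, -0.1732]), np.float64(0.0385)) ([0.422, -0.1717, 0.0758, 0.0222, 13.4438], 1008, array([ 0.4213, -0.1721]), np.float64(0.0397))
B ([0.4168, -0.3212, 0.0271, 0.0765, 85.4339], 1508, array([ 0.4154, -0.3191]), np.float64(0.0385))
-1 -1 [0.5452, -0.1051, 0.027, 0.0263, 0.7625]
-1 1 [0.5484, 0.0564, 0.0098, 0.0029, 35.9706]
1 -1 None
1 1 None
frame origin [ 0.6088 -0.0256] yaw -0.0198 res 0.0062
```

View pics/w8.png

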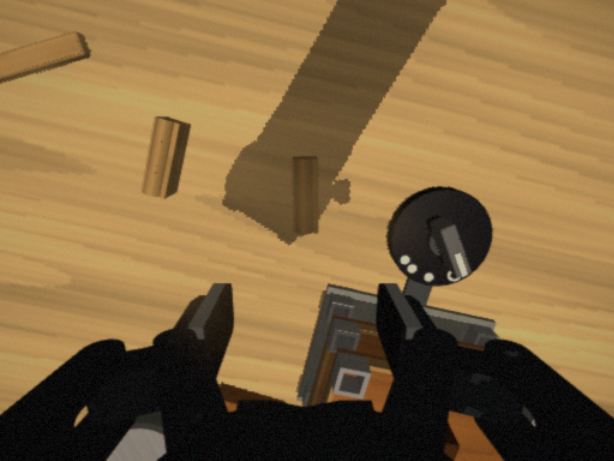

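```bash
python3 -m handwheel '[[[-0.0018,-0.0013,-0.05],[0,0,0.01],0.06],[[-0.0018,-0.0013,-0.1],[0,0,0.01],0.06],[[-0.0018,-0.0013,-0.14],[0,0,0.01],0.06],[[-0.0018,-0.0013,-0.17],[0,0,0.01],0.06],[[-0.0018,-0.0013,-0.2],[0,0,0.01],0.06],[[-0.0018,-0.0013,-0.22],[0,0,0.01],0.06],[[-0.0018,-0.0013,-0.235],[0,0,0.01],0.06],[[-0.0018,-0.0013,-0.243],[0,0,0.01],0.06],[[-0.0018,-0.0013,-0.247],[0,0,0.01],0.06],[[-0.0018,-0.0013,-0.247],[0,0,0.01],0.06]]' 40; python3 -m handwheel '[[[0,0,0],[0,0,0],0.0],[[0,0,0],[0,0,0],0.0],[[0,0,0],[0,0,0],0.0],[[0,0,0],[0,0,0],0.0],[[0,0,0],[0,0,0],0.0]]'; python3 -m handwheel '[[[0,0,0.03],[0,0,0],0.0],[[0,0,0.07],[0,0,0],0.0],[[0,0,0.11],[0,0,-0.12],0.0],[[0,0,0.16],[0,0,-0.26],0.0],[[0,0,0.2],[0,0,-0.4],0.0],[[0.01,0.01,0.21],[0,0,-0.54],0.0],[[0.02,0.01,0.21],[0,0,-0.68],0.0],[[0.03,0.01,0.21],[0,0,-0.82],0.0],[[0.04,0.01,0.21],[0,0,-0.96],0.0],[[0.05,0.01,0.21],[0,0,-1.1],0.0]]'
python3 -c "
from h import *
s=readout.state(); print(s['eef_pos'],s['orientation'],s['ft_force'],s['gripper_width'],s['joint_positions'])"
```

```text
time_s: 21.65
eef_pos: [0.422, -0.1727, 0.009]
orientation: [0.372, -3.119, -0.0]
ft_force: [-0.3, 0.2, -0.6]
gripper_width: 0.0599
gripper_force: 0.0
time_s: 22.15
eef_pos: [0.4223, -0.1731, 0.01]
orientation: [-0.371, 3.118, -0.0]
ft_force: [-1.5, 0.8, 5.1]
gripper_width: 0.0253
gripper_force: 39.8
time_s: 23.15
eef_pos: [0.472, -0.1629, 0.2195]
orientation: [1.322, 2.849, 0.001]
ft_force: [0.1, 0.6, 0.6]
gripper_width: 0.0252
gripper_force: 39.8
[ 0.47196712 -0.16287401  0.21948464] [1.32228985e+00 2.84941596e+00 1.23646587e-03] [0.12867886 0.5779249  0.60333084] 0.025221632053520966 [-0.4386465   0.25296641  0.81377368  1.94912419 -0.21514786  1.02677361
  1.17336208]
```

```bash
python3 -m handwheel '[[[0.03,0.02,0],[0,0,-0.14],0.0],[[0.06,0.05,0],[0,0,-0.28],0.0],[[0.09,0.08,0],[0,0,-0.42],0.0],[[0.1045,0.0944,0],[0,0,-0.56],0.0],[[0.1045,0.0944,0],[0,0,-0.706],0.0],[[0.1045,0.0944,0],[0,0,-0.706],0.0],[[0.1045,0.0944,0],[0,0,-0.706],0.0]]'
python3 - <<'E'
from h import *
im=optics.get_image("wrist"); W=cloud(im); save(im,"w9.png",1.2)
s=readout.state(); print(s["eef_pos"],s["orientation"],s["joint_positions"])
for c in ((.5455,.0695),(.6695,.0695),(.5455,-.1045),(.6695,-.1045)): print(rect(W,c,.022,.14,.15))
print("handle",rect(W,(.6075,-.0175),.045,.16,.172))
E
```

```text
time_s: 23.85
eef_pos: [0.5758, -0.069, 0.2192]
orientation: [-2.216, -2.227, 0.001]
ft_force: [-0.3, 0.1, 0.4]
gripper_width: 0.0253
gripper_force: 39.8
[ 0.57578028 -0.06914539  0.21935015] [-2.21639875e+00 -2.22631891e+00 -1.87493823e-04] [-0.62232588  0.4588872   0.91187333  1.76624823 -0.40083639  1.11508144
  0.42492085]
([0.5454, 0.0607, 0.0101, 0.0263, 89.4582], 533, array([0.5455, 0.0588]), np.float64(0.1451))
([0.6691, 0.0612, 0.0274, 0.0111, 0.6308], 614, array([0.6688, 0.0596]), np.float64(0.1448))
([0.54, -0.0938, 0.0221, 0.0104, 32.4264], 211, array([ 0.5395, -0.0945]), np.float64(0.1447))
([0.6695, -0.1047, 0.0268, 0.0268, 89.9031], 825, array([ 0.6692, -0.1038]), np.float64(0.1448))
handle ([0.6073, -0.018, 0.0796, 0.0143, 0.1057], 2773, array([ 0.6077, -0.0175]), np.float64(0.1676))
```

View pics/w9.png

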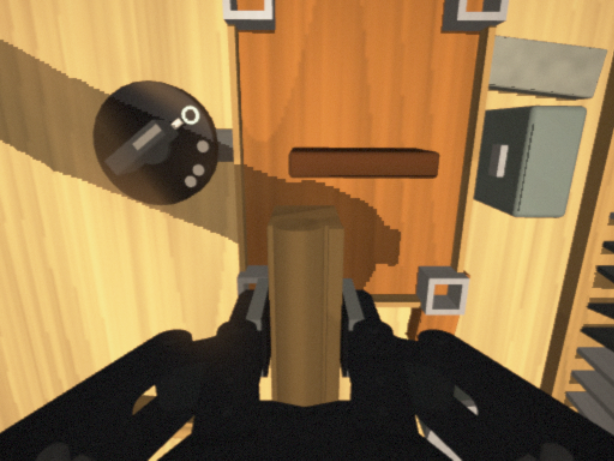

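```bash
python3 -m handwheel '[[[0.0005,0,-0.04],[0,0,0],0.0],[[0.0005,0,-0.065],[0,0,0],0.0],[[0.0005,0,-0.075],[0,0,0],0.0],[[0.0005,0,-0.08],[0,0,0],0.0],[[0.0005,0,-0.084],[0,0,0],0.0],[[0.0005,0,-0.084],[0,0,0],0.0]]';python3 -m handwheel '[[[0,0,0],[0,0,0],0.038],[[0,0,0],[0,0,0],0.038],[[0,0,0],[0,0,0],0.038],[[0,0,0.03],[0,0,0],0.038],[[0,0,0.06],[0,0,0],0.038],[[0,0,0.1],[0,0,0.14],0.06],[[-0.03,-0.04,0.12],[0,0,0.28],0.06],[[-0.06,-0.08,0.12],[0,0,0.42],0.06],[[-0.09,-0.12,0.12],[0,0,0.56],0.06],[[-0.12,-0.16,0.12],[0,0,0.7],0.06]]'; python3 -m handwheel '[[[-0.02,-0.04,0],[0,0,0.14],0.06],[[-0.03,-0.07,0],[0,0,0.28],0.06],[[-0.035,-0.09,0],[0,0,0.42],0.06],[[-0.035,-0.09,0],[0,0,0.56],0.06],[[-0.035,-0.09,0],[0,0,0.7],0.06],[[-0.035,-0.09,0],[0,0,0.8],0.06],[[-0.035,-0.09,0],[0,0,0.8],0.06]]'
python3 - <<'E'
from h import *
im=optics.get_image("wrist"); W=cloud(im); save(im,"w10.png",1.2)
t=optics.get_image("top"); T=cloud(t)
s=readout.state(); print(s["eef_pos"],s["orientation"],s["joint_positions"])
print("B",rect(W,(.4165,-.3215),.05,.03,.05))
print("A in tray top view",rect(T,(.571,-.069),.05,.15,.18))
E
```

```text
time_s: 24.5
eef_pos: [0.5772, -0.0689, 0.1358]
orientation: [2.219, 2.223, 0.001]
ft_force: [-0.2, 1.1, -0.8]
gripper_width: 0.0254
gripper_force: 39.8
time_s: 25.5
eef_pos: [0.4578, -0.2271, 0.2559]
orientation: [1.313, 2.852, 0.001]
ft_force: [1.3, -0.4, 0.3]
gripper_width: 0.0601
gripper_force: 0.0
time_s: 26.2
eef_pos: [0.4238, -0.316, 0.2555]
orientation: [0.107, 3.139, 0.0]
ft_force: [-0.9, -0.5, 0.7]
gripper_width: 0.0598
gripper_force: 0.0
[ 0.42384436 -0.315906    0.25540052] [1.13951844e-01 3.13916308e+00 5.08144688e-05] [-0.03647124  0.25724338  0.71815024  1.83343031 -0.18740432  1.11928979
  2.24587389]
B ([0.4165, -0.3212, 0.0257, 0.0762, 85.3675], 1368, array([ 0.415 , -0.3213]), np.float64(0.0385))
A in tray top view ([0.5756, -0.0684, 0.0952, 0.034, 83.4173], 220, array([ 0.5743, -0.067 ]), np.float64(0.1615))
```

View pics/w10.png

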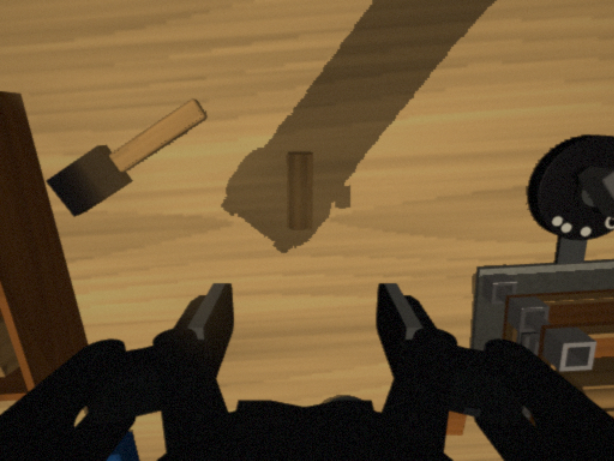

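```bash
python3 -m handwheel '[[[-0.0073,-0.0053,-0.05],[0,0,-0.009],0.06],[[-0.0073,-0.0053,-0.1],[0,0,-0.009],0.06],[[-0.0073,-0.0053,-0.14],[0,0,-0.009],0.06],[[-0.0073,-0.0053,-0.17],[0,0,-0.009],0.06],[[-0.0073,-0.0053,-0.2],[0,0,-0.009],0.06],[[-0.0073,-0.0053,-0.22],[0,0,-0.009],0.06],[[-0.0073,-0.0053,-0.235],[0,0,-0.009],0.06],[[-0.0073,-0.0053,-0.242],[0,0,-0.009],0.06],[[-0.0073,-0.0053,-0.246],[0,0,-0.009],0.06],[[-0.0073,-0.0053,-0.246],[0,0,-0.009],0.06]]' 40; python3 -m handwheel '[[[0,0,0],[0,0,0],0.0],[[0,0,0],[0,0,0],0.0],[[0,0,0],[0,0,0],0.0],[[0,0,0],[0,0,0],0.0],[[0,0,0],[0,0,0],0.0]]'; python3 -m handwheel '[[[0,0,0.03],[0,0,0],0.0],[[0,0,0.07],[0,0,0],0.0],[[0,0.01,0.11],[0,0,-0.12],0.0],[[0,0.03,0.16],[0,0,-0.26],0.0],[[0.01,0.06,0.2],[0,0,-0.4],0.0],[[0.02,0.1,0.21],[0,0,-0.54],0.0],[[0.04,0.14,0.21],[0,0,-0.68],0.0],[[0.06,0.18,0.21],[0,0,-0.82],0.0],[[0.08,0.22,0.21],[0,0,-0.96],0.0],[[0.1,0.26,0.21],[0,0,-1.1],0.0]]'; python3 -m handwheel '[[[0.02,0.03,0],[0,0,-0.13],0.0],[[0.04,0.06,0],[0,0,-0.26],0.0],[[0.06,0.0947,0],[0,0,-0.39],0.0],[[0.06,0.0947,0],[0,0,-0.39],0.0],[[0.06,0.0947,0],[0,0,-0.39],0.0]]'
python3 - <<'E'
from h import *
im=optics.get_image("wrist"); W=cloud(im); save(im,"w11.png",1.2)
s=readout.state(); print(s["eef_pos"],s["orientation"],s["joint_positions"],s["gripper_width"])
for c in ((.5455,.0695),(.6695,.0695)): print(rect(W,c,.022,.14,.15))
E
```

```text
time_s: 27.3
eef_pos: [0.4169, -0.3213, 0.0095]
orientation: [0.124, 3.139, -0.0]
ft_force: [-0.1, -0.4, 0.5]
gripper_width: 0.0602
gripper_force: 0.0
time_s: 27.8
eef_pos: [0.4171, -0.3214, 0.01]
orientation: [0.123, 3.138, -0.001]
ft_force: [-1.1, 0.3, 6.1]
gripper_width: 0.0254
gripper_force: 40.3
time_s: 28.8
eef_pos: [0.5172, -0.0587, 0.2197]
orientation: [1.727, 2.624, 0.003]
ft_force: [0.8, -0.2, -0.4]
gripper_width: 0.0253
gripper_force: 39.6
time_s: 29.3
eef_pos: [0.5765, 0.0345, 0.2187]
orientation: [2.193, 2.25, -0.002]
ft_force: [0.1, -0.4, -0.1]
gripper_width: 0.0251
gripper_force: 39.6
[0.57615608 0.0331278  0.21903337] [ 2.19484873e+00  2.24751519e+00 -1.56867806e-03] [-0.84713449  0.48271518  0.98859348  1.77514485 -0.4427399   1.127007
  0.30925767] 0.02545207044993874
([0.5455, 0.0691, 0.0261, 0.0261, 89.9628], 791, array([0.5452, 0.0694]), np.float64(0.1454))
([0.6693, 0.0692, 0.027, 0.0262, 0.2865], 942, array([0.6688, 0.0695]), np.float64(0.145))
```

View pics/w11.png

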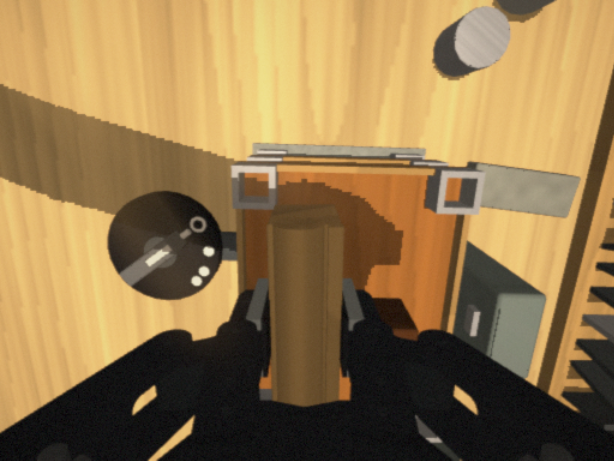

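```bash
python3 -m handwheel '[[[0,0.001,-0.04],[0,0,-0.02],0.0],[[0,0.001,-0.065],[0,0,-0.02],0.0],[[0,0.001,-0.075],[0,0,-0.02],0.0],[[0,0.001,-0.08],[0,0,-0.02],0.0],[[0,0.001,-0.084],[0,0,-0.02],0.0],[[0,0.001,-0.084],[0,0,-0.02],0.0]]';python3 -m handwheel '[[[0,0,0],[0,0,0],0.038],[[0,0,0],[0,0,0],0.038],[[0,0,0],[0,0,0],0.038],[[0,0,0.03],[0,0,0],0.038],[[0,0,0.06],[0,0,0],0.038],[[-0.01,-0.01,0.1],[0,0,0.14],0.06],[[-0.03,-0.02,0.14],[0,0,0.28],0.06],[[-0.05,-0.03,0.18],[0,0,0.42],0.06],[[-0.07,-0.04,0.2],[0,0,0.56],0.06],[[-0.09,-0.05,0.2],[0,0,0.7],0.06]]'; python3 -m handwheel '[[[-0.02,0,0],[0,0,0.14],0.06],[[-0.02,0,0],[0,0,0.28],0.06],[[-0.02,0,0],[0,0,0.42],0.06],[[-0.02,0,0],[0,0,0.56],0.06],[[-0.02,0,0],[0,0,0.7],0.06],[[-0.02,0,0],[0,0,0.87],0.06],[[-0.02,0,0],[0,0,0.87],0.06]]'
python3 - <<'E'
from h import *
im=optics.get_image("wrist"); W=cloud(im); save(im,"w12.png",1.5)
s=readout.state(); print(s["eef_pos"],s["orientation"],s["joint_positions"])
for c in ((.5765,-.069),(.5765,.0345)): print(rect(W,c,.05,.157,.168))
frame(W,(.6075,-.0175),0,.146)
t=optics.get_image("top"); save(t,"top2.png")
print([(r["confidence"],r["extent"]) for r in spotter.look_for("pattern1","top")])
E
```

```text
time_s: 29.95
eef_pos: [0.577, 0.0342, 0.1359]
orientation: [2.219, 2.224, 0.001]
ft_force: [0.5, 1.0, -0.3]
gripper_width: 0.0252
gripper_force: 39.7
time_s: 30.95
eef_pos: [0.4874, -0.0165, 0.3381]
orientation: [1.313, 2.85, 0.006]
ft_force: [-1.7, -0.4, 0.2]
gripper_width: 0.0599
gripper_force: 0.0
time_s: 31.65
eef_pos: [0.4666, -0.0156, 0.3354]
orientation: [-0.007, 3.141, 0.001]
ft_force: [-0.0, 0.7, -0.4]
gripper_width: 0.0602
gripper_force: 0.0
[ 0.46657883 -0.01557522  0.33535945] [-1.60909235e-03  3.14130464e+00  6.66789014e-04] [-0.94895765  0.03057564  0.9251799   1.84850165 -0.02596992  1.27448694
  1.55539561]
([0.5787, -0.0531, 0.0675, 0.0326, 83.0624], 1091, array([ 0.5767, -0.0548]), np.float64(0.1623))
([0.5779, 0.0198, 0.0292, 0.0702, 3.8256], 1079, array([0.5764, 0.0232]), np.float64(0.162))
-1 -1 [0.5452, -0.1052, 0.0258, 0.0266, 0.1779]
-1 1 [0.5485, 0.0685, 0.0269, 0.0333, 88.8379]
1 -1 [0.6695, -0.1012, 0.019, 0.0269, 89.9822]
1 1 [0.669, 0.0679, 0.0243, 0.0266, 89.5368]
frame origin [ 0.608  -0.0175] yaw -0.0007 res 0.0033
[(0.51, [0.4777, 0.4581, 0.0191, 0.0214])]
```

View pics/w12.png

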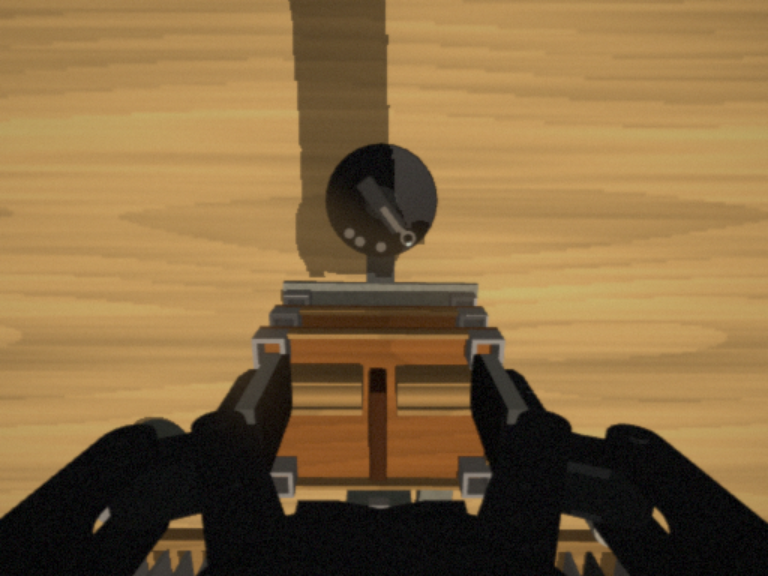

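View pics/top2.png

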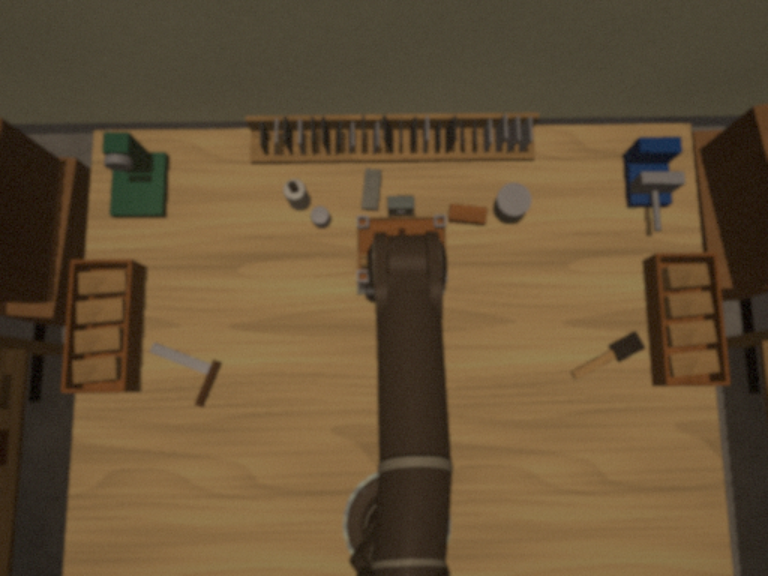

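```bash
python3 -m handwheel '[[[-0.029,0,-0.03],[0,0,0.14],0.06],[[-0.029,0,-0.07],[0,0,0.28],0.06],[[-0.029,0,-0.11],[0,0,0.42],0.06],[[-0.029,0,-0.15],[0,0,0.56],0.06],[[-0.029,0,-0.18],[0,0,0.65],0.06],[[-0.029,0,-0.22],[0,0,0.65],0.06],[[-0.029,0,-0.25],[0,0,0.65],0.06],[[-0.029,0,-0.28],[0,0,0.65],0.06],[[-0.029,0,-0.301],[0,0,0.65],0.06],[[-0.029,0,-0.301],[0,0,0.65],0.06]]' 40; python3 -m handwheel '[[[0,0,0],[0,0,0],0.0],[[0,0,0],[0,0,0],0.0],[[0,0,0],[0,0,0],0.0],[[0,0,0],[0,0,0],0.0],[[0,0,0],[0,0,0],0.0]]'
python3 -c "
from h import *
s=readout.state(); print(s['eef_pos'],s['orientation'],s['ft_force'],s['wrist_torque'],s['gripper_width'])"
```

```text
time_s: 32.8
eef_pos: [0.436, -0.0158, 0.0322]
orientation: [1.0, -2.973, -0.0]
ft_force: [0.3, -0.5, 0.4]
gripper_width: 0.0599
gripper_force: 0.0
time_s: 33.3
eef_pos: [0.4382, -0.0147, 0.0354]
orientation: [-1.006, 2.974, 0.002]
ft_force: [-1.7, 1.6, 9.3]
gripper_width: 0.0151
gripper_force: 41.7
[ 0.43816555 -0.01465407  0.03542858] [-1.00551135e+00  2.97425415e+00  1.84286189e-03] [-1.73970464  1.57153211  9.34965075] [ 0.18813826  0.46424534 -0.0323604 ] 0.015096918289789475
```

```bash
python3 -m handwheel '[[[0,0,0],[0,0,-0.13],0.0],[[0,0,0],[0,0,-0.26],0.0],[[0,0,0],[0,0,-0.39],0.0],[[0,0,0],[0,0,-0.52],0.0],[[0,0,0],[0,0,-0.65],0.0],[[0,0,0],[0,0,-0.78],0.0],[[0,0,0],[0,0,-0.91],0.0],[[0,0,0],[0,0,-1.04],0.0],[[0,0,0],[0,0,-1.17],0.0],[[0,0,0],[0,0,-1.3],0.0]]'; python3 -m handwheel '[[[0,0,0],[0,0,-0.03],0.0],[[0,0,0],[0,0,-0.03],0.0],[[0,0,0],[0,0,-0.03],0.06],[[0,0,0],[0,0,-0.03],0.06],[[0,0,0],[0,0,-0.03],0.06],[[0,0,0.03],[0,0,-0.03],0.06],[[0,0,0.07],[0,0,-0.03],0.06],[[0,0,0.12],[0,0,0.1],0.06],[[0,0,0.17],[0,0,0.24],0.06],[[-0.01,0,0.22],[0,0,0.38],0.06]]'; python3 -m handwheel '[[[0.01,0,0.05],[0,0,0.14],0.06],[[0.03,0,0.1],[0,0,0.27],0.06],[[0.03,0,0.1],[0,0,0.27],0.06],[[0.03,0,0.1],[0,0,0.27],0.06]]'
python3 - <<'E'
from h import *
im=optics.get_image("wrist"); W=cloud(im); save(im,"w13.png",1.5)
print(readout.state()["eef_pos"]); print("bar",rect(W,(.4375,-.016),.05,.05,.07))
for c in ((.5765,-.069),(.5765,.0345)): print(rect(W,c,.05,.157,.168))
for c in ((.5455,.0695),(.6695,.0695),(.5455,-.1045),(.6695,-.1045)): print(rect(W,c,.022,.14,.15))
E
```

```text
time_s: 34.3
eef_pos: [0.4381, -0.0161, 0.0354]
orientation: [1.009, 2.973, 0.001]
ft_force: [-3.5, -5.4, 9.5]
gripper_width: 0.015
gripper_force: 41.6
time_s: 35.3
eef_pos: [0.4297, -0.0116, 0.2354]
orientation: [-0.516, -3.094, -0.0]
ft_force: [-1.6, 1.8, 1.0]
gripper_width: 0.06
gripper_force: 0.0
time_s: 35.7
eef_pos: [0.4593, -0.0096, 0.3341]
orientation: [-0.1, -3.135, -0.008]
ft_force: [0.1, -0.3, -0.5]
gripper_width: 0.0598
gripper_force: 0.0
[ 0.45791647 -0.0099491   0.33255781]
bar ([0.4374, -0.0163, 0.0157, 0.0557, 52.4856], 481, array([ 0.4369, -0.016 ]), np.float64(0.0602))
([0.5787, -0.0557, 0.0721, 0.0341, 82.4126], 1130, array([ 0.5771, -0.0568]), np.float64(0.1623))
([0.5779, 0.0189, 0.0298, 0.0687, 3.9555], 1082, array([0.5766, 0.0225]), np.float64(0.162))
([0.5454, 0.0687, 0.0269, 0.0263, 0.2405], 197, array([0.5382, 0.0676]), np.float64(0.1445))
([0.6684, 0.065, 0.0186, 0.026, 89.3444], 149, array([0.6658, 0.0616]), np.float64(0.1442))
([0.5378, -0.1061, 0.011, 0.0241, 0.1506], 70, array([ 0.5356, -0.113 ]), np.float64(0.1444))
([0.6684, -0.1011, 0.0286, 0.0225, 11.3886], 170, array([ 0.6646, -0.1017]), np.float64(0.1443))
```

View pics/w13.png

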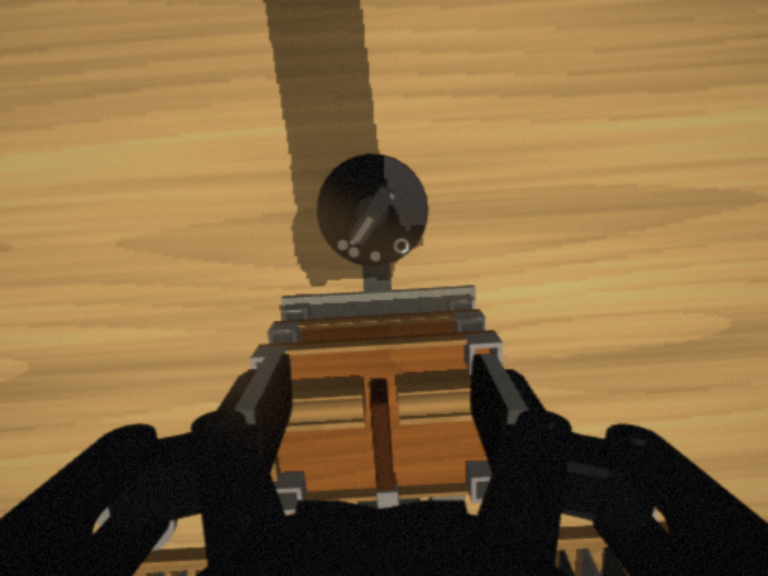

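```bash
python3 -c "
from cell import workorder; print(workorder.job_done())"
```

```text
the job is handed in; nothing more can be done
None
```

The job is handed in: by the last wrist view, both frames are seated, the two pattern blocks I found on the bench lie flat and upright in the tray, and the selector is at two pips with the top bolt over the tray rim. `job_done()` returned no verdict.

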